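Snap the parts pail's lid shut

ROBOT

A 7-joint arm with a two-finger parallel gripper is mounted at the origin on the work surface. World frame = base frame: x ahead of the robot, y to its left, z up, the work surface at z = 0. Lengths are in m, angles in rad, forces in N, time in s.
With the tool pointing down it reaches from about 0.4 to 0.85 m from the base axis. Payload 10.4 kg.
Tool frame: the origin (TCP) lies between the finger pads; the fingertips stand manip.tcp_to_tips ahead of it and the grasp point (between the pads) lies 2 mm behind it (manip.tcp_to_tips is the distance from the TCP to the fingertips, in m); y points along the fingers, z is the direction in which the jaws open and shut, and the axes are right-handed (so a half turn about y gives the same grasp; the last joint's range is limited). The gripper opens to 85 mm and grips with 20 to 120 N. Pads are 22 mm wide; open, the fingers measure 114 mm over their backs; the gripper's body (76 mm by 85 mm) begins 54 mm behind the grasp point. The pads swing forward as they close: fully open they stand 13 mm farther back than shut.
Start: joints at [-1.247, 0.332, -0.065, 1.46, 0.022, 1.35, -0.088], TCP at [0.212, 0.588, 0.248] pointing down, gripper open.
Joint ranges: [-2.6, 2.6], [-0.5, 2.12], [-1.47, 1.34], [0.16, 2.42], [-1.27, 4.41], [0.06, 2.06], [-2.6, 2.6]. Speed limits (rad/s): [2.22, 2.22, 2.79, 2.79, 3.14, 3.14, 3.14].

INTERFACE

Orientations are given as a unit quaternion [x, y, z, w].
In Python, from workcell import manip gives the robot as it stands. The module is installed in compiled form; this text tells all that it offers.
- The arm moves only by the tool move_arm, never from a script. Its argument "increments" is a list of rows, each an object with "offset": the shift along the tool's x, y, z in m, a list of three; "yaw": the turn about the tool's y in degrees; "jaw": the closure in counts, from 0 (fully open) to 255 (shut). In form: [{"offset": [tx, ty, tz], "yaw": yaw, "jaw": jaw}, ...]. A call has 1 to 10 rows; each row is the pose to reach, as a shift and turn from the pose measured when the call began, along the tool's axes at that moment; what a row does not reach only later rows make up. A row lasts 1/12 s, in which the tool goes at most 41.7 mm and 7.16 degrees, less where a joint would pass 70% of its speed; a pose out of reach is approached as far as the arm can. A call with a gripper value outside its range is refused whole. The fingers move at their own pace and stop on an object; "squeeze" is the grip in N (left out, the last holds). Time passes only in rows, so rows that repeat a pose let the fingers close. It gives the time, the measured TCP pose, the force and the opening at its end, in the units of the state.
- manip.get_obs(): the state, without advancing time (a new reading comes with each control period).
- manip.camera(name): name is "scene" or "top" or "wrist"; returns a dict with "pixels" (480x640x3 uint8, red, green, blue), "depth" (480x640 float32, m along the optical axis (not along the pixel's ray), 0 where there is no reading), "intrinsics" (3x3 intrinsics, pixels), "D" ([k1, k2, p1, p2, k3] as OpenCV has them; the pictures are not rectified), "R" (3x3) and "t" (3): a world point X has camera coordinates R X + t; the wrist camera has in their place "mount" (4x4, takes a point from camera to tool coordinates, whose origin is the TCP and whose axes are the tool frame's). Camera axes: x right, y down, z forward; pixel columns grow to the right and rows downward; lengths in m; the calibration is good to about 2 mm. A picture is of the moment at which its call begins: read the wrist's pose just before it.
- manip.hand_in(): hands the job in, once; it reports no verdict.
Trained networks look in a picture, given as the dict that the camera call returned (one of the last four; its "shot" number tells which), for a name from the list of things; names that differ only in an ending like _2 or _b are one class to them, and where a whole thing is asked for, a point or a joint stands for the part that bears it (a point fixed in the world has none). Each returns a list of dicts, best first, with "confidence" (0 to 1); they miss things now and then, are a little off and sometimes report something else, mostly with a low value. They report only what shows in the picture. A call takes as long as a camera call.
- manip.recognise(picture, query): "bbox" ([left, top, right, bottom] in pixels, round what is visible of it).
- manip.spot_point(picture, query): "centre" ([column, row] in pixels: a listed point, or the origin of a listed thing).
The state is a dict: "clock": time; "joint_pos": joint angles; "joint_velocities": joint speeds; "tau": joint torques, N m; "position": TCP position; "ee_rot": TCP orientation; "ft_force": force on the tool from outside, world axes, zero at the start; "torque": the same for the moment, N m; "grip_width": opening from 0.0 (shut) to 1.0 (fully open).
Only numpy, scipy, OpenCV 4.12 (cv2) and the standard library are available. Lean on these libraries where they do the work, as an engineer would, in place of code of your own. Each camera call takes 0.05 s, during which the arm holds its last target. There are 200 camera calls.

TASK

The yellow lid of the green parts pail is seated in the middle, but most of its rim is still up. Press around the rim with the fingertips, quarter by quarter, until all four have clicked fully shut, then take the hand away. Do not lift, tip or shove the pail, and leave the air guns, connectors and other things around it where they are.

Things in the scene. Friction and masses are not known exactly. Their poses are not given: they have to be found in the camera images.
- pail: Loose green pail, about 1.9 kg, diameter 172 mm at the top, 152 at the foot. Origin: centre of its underside, z up. Yellow lid: middle panel (diameter 112, already seated, top 100 mm up) and a rim in four quarters rim0-rim3, a ring of radius 57 to 86 mm with 5 mm gaps. A 9 mm red neck band shows from the side under a quarter that is up. Slides or tips if pushed sideways.
- rim0_top (a point): Top centre of yellow rim quarter rim0, marked by three short black ridges, 71.5 mm from the pail's axis (along the pail x axis); the quarter is 29 mm wide radially and spans 86 degrees. The point moves with it: 111 mm above the table when up, 102 mm when shut.
- rim0 (a joint): How far this quarter is pushed down, m: 0 = fully up, 0.009 = shut against its stop. It moves straight down and is bistable: it takes about 8 N to start it, the resistance falls to nothing half-way, then it snaps down and stays; released before half-way it springs back up. A quarter may start shut.
- rim1_top (a point): Top centre of yellow rim quarter rim1, marked by three short black ridges, 71.5 mm from the pail's axis (along the pail y axis); the quarter is 29 mm wide radially and spans 86 degrees. The point moves with it: 111 mm above the table when up, 102 mm when shut.
- rim1 (a joint): How far this quarter is pushed down, m: 0 = fully up, 0.009 = shut against its stop. It moves straight down and is bistable: it takes about 8 N to start it, the resistance falls to nothing half-way, then it snaps down and stays; released before half-way it springs back up. A quarter may start shut.
- rim2_top (a point): Top centre of yellow rim quarter rim2, marked by three short black ridges, 71.5 mm from the pail's axis (along the pail -x axis); the quarter is 29 mm wide radially and spans 86 degrees. The point moves with it: 111 mm above the table when up, 102 mm when shut.
- rim2 (a joint): How far this quarter is pushed down, m: 0 = fully up, 0.009 = shut against its stop. It moves straight down and is bistable: it takes about 8 N to start it, the resistance falls to nothing half-way, then it snaps down and stays; released before half-way it springs back up. A quarter may start shut.
- rim3_top (a point): Top centre of yellow rim quarter rim3, marked by three short black ridges, 71.5 mm from the pail's axis (along the pail -y axis); the quarter is 29 mm wide radially and spans 86 degrees. The point moves with it: 111 mm above the table when up, 102 mm when shut.
- rim3 (a joint): How far this quarter is pushed down, m: 0 = fully up, 0.009 = shut against its stop. It moves straight down and is bistable: it takes about 8 N to start it, the resistance falls to nothing half-way, then it snaps down and stays; released before half-way it springs back up. A quarter may start shut.
- gun_a: green air blow gun lying near the pail, about 160 x 120 x 28 mm; bystander. Origin at the underside below its barrel.
- gun_b: second green air blow gun of the same shape, lying farther off; bystander. Origin at the underside below its barrel.
- plug_a: aluminium connector with a yellow cap, standing upright near the pail, diameter 41 mm, 56 mm high; bystander. Origin at the centre of its underside.
- plug_b: second such connector, on the other side of the pail; bystander. Origin at the centre of its underside.
- coupling: brass pipe coupling standing upright, diameter 34 mm, 45 mm high; bystander. Origin at the centre of its underside.
- tape: orange tape measure, 70 x 35 x 62 mm; bystander. Origin at the centre of its underside.
- wrench: steel wrench lying flat, about 170 mm long; bystander. Origin at the centre of its underside.

How it is judged:
At the end, for the whole second after the job is handed in: All four rim quarters are shut (each at least 7 of its 9 mm down); the pail stands upright (within 0.05 rad), at rest, within 30 mm of where it started; every bystander is within 30 mm of where it started (value of joint each of rim0, rim1, rim2, rim3 above 0.007 m and distance of each of pail, gun_a, gun_b, plug_a, plug_b, coupling, tape, wrench from where it was at the start of the episode below 0.03 m and angle between pail's own z axis and vertical below 0.05 rad and linear speed of pail below 0.02 m/s); the robot touches nothing.
It fails at once if the pail is lifted more than 12 mm off the table (height (world z) of pail above 0.012 m).
It fails at once if the pail is tipped by more than 0.2 rad (angle between pail's own z axis and vertical above 0.2 rad).
It fails at once if the pail is shoved more than 30 mm (distance of pail from where it was at the start of the episode above 0.03 m).
It fails at once if a bystander is moved or lifted by more than 30 mm (distance of any of gun_a, gun_b, plug_a, plug_b, coupling, tape, wrench from where it was at the start of the episode above 0.03 m).
It fails at once if a standing connector or the coupling is knocked over (angle between any of plug_a, plug_b, coupling's own z axis and vertical above 0.5 rad).
It also fails if it takes over 48 s, if anything falls off the work surface, if the arm or the gripper's body presses on something with over 40 N, if the wrist force passes 120 N, or if a joint passes its speed limit or range.

## Working session

There is one attempt and no reset: what is moved stays moved. The work goes in short steps, Python scripts to look and compute and a tool call to move; the robot and the scene stay as the last step left them, time stands still between calls to the robot, and variables do not carry over. Pictures are saved under pics/ and viewed, about 8 in all and at most 12, crops included, and the job is handed in when it is done.

Besides the shell and the picture viewer there is one more tool, called after "Request:" as a command line: name --argument value ..., lists and objects as JSON in quotes. move_arm: Moves the arm, as the interface text tells. Its arguments: {"type":"object","properties":{"increments":{"type":"array","items":{"type":"object","properties":{"offset":{"type":"array","items":{"type":"number"}},"yaw":{"type":"number"},"jaw":{"type":"number"}}}},"squeeze":{"type":"number"}},"required":["increments"]}

```bash
mkdir -p pics; cat > h.py <<'E'
import numpy as np, cv2
from workcell import manip
def world(c,u,v,z=None,win=2):
    K=np.array(c["intrinsics"]);D=np.array(c["D"])
    n=cv2.undistortPoints(np.array([[[u,v]]],float),K,D)[0,0]
    if "R" in c: R=np.array(c["R"]);t=np.array(c["t"]);
    else:
        from scipy.spatial.transform import Rotation as Ro
        o=c["obs"];T=np.array(c["mount"]);Rt=Ro.from_quat(o["ee_rot"]).as_matrix()
        Rcw=Rt@T[:3,:3];pc=Rt@T[:3,3]+np.array(o["position"]);R=Rcw.T;t=-R@pc
    ray=np.array([n[0],n[1],1.])
    if z is None:
        d=c["depth"][int(v)-win:int(v)+win+1,int(u)-win:int(u)+win+1];d=d[d>0]
        return R.T@(ray*np.median(d)-t)
    o=-R.T@t;r=R.T@ray
    return o+r*(z-o[2])/r[2]
def cloud(c):
    K=np.array(c["intrinsics"]);D=np.array(c["D"]);h,w=c["depth"].shape
    g=np.stack(np.meshgrid(np.arange(w),np.arange(h)),-1).reshape(-1,1,2).astype(float)
    n=cv2.undistortPoints(g,K,D)[:,0];d=c["depth"].reshape(-1,1)
    P=np.hstack([n*d,d]);
    return ((P-np.array(c["t"]))@np.array(c["R"])).reshape(h,w,3)
def save(c,f): cv2.imwrite(f,c["pixels"][:,:,::-1])
E
python3 - <<'E'
from h import *
o=manip.get_obs();print({k:np.round(v,3) for k,v in o.items()},manip.tcp_to_tips)
for n in ["top","scene"]:
    c=manip.camera(n);save(c,f"pics/{n}0.png");np.savez(f"{n}0.npz",**{k:c[k] for k in("pixels","depth","intrinsics","D","R","t")})
    for q in ["pail","rim0_top","rim1_top","rim2_top","rim3_top","plug_a","gun_a","coupling","tape","wrench"]:
        for r in manip.spot_point(c,q)[:2]:
            u,v=r["centre"];z=.106 if "rim" in q else 0.
            print(n,q,round(r["confidence"],2),np.round([u,v]),world(c,u,v,z).round(3))
E
```

```text
{'clock': np.float64(0.0), 'joint_pos': array([-1.247,  0.333, -0.065,  1.461,  0.022,  1.35 , -0.088]), 'joint_velocities': array([-0.002, -0.001,  0.001,  0.001,  0.002,  0.001,  0.001]), 'tau': array([ 1.0000e-03, -6.2546e+01,  4.9000e-02, -3.9160e+01,  1.6000e-02,
        1.0000e-02,  0.0000e+00]), 'position': array([0.212, 0.587, 0.248]), 'ee_rot': array([ 0.697, -0.122,  0.122, -0.696]), 'ft_force': array([-0.653, -0.748,  0.282]), 'torque': array([-0.001,  0.003, -0.026]), 'grip_width': np.float64(0.999)} 0.017
top pail 0.96 [327. 236.] [0.542 0.036 0.   ]
top rim0_top 0.86 [314. 212.] [0.602 0.069 0.106]
top rim0_top 0.29 [358. 202.] [ 0.626 -0.063  0.106]
top rim1_top 0.64 [304. 243.] [0.507 0.101 0.106]
top rim2_top 0.63 [339. 249.] [ 0.487 -0.002  0.106]
top rim2_top 0.57 [313. 209.] [0.611 0.071 0.106]
top rim3_top 0.88 [347. 215.] [ 0.589 -0.029  0.106]
top plug_a 0.52 [282. 253.] [0.492 0.178 0.   ]
top plug_a 0.46 [361. 202.] [ 0.648 -0.078  0.   ]
top gun_a 0.79 [295. 196.] [0.675 0.135 0.   ]
top gun_a 0.68 [185. 244.] [0.531 0.488 0.   ]
top coupling 0.66 [187. 294.
[... 205 characters left out ...]
0.595 0.074 0.106]
scene rim0_top 0.6 [291. 245.] [ 0.566 -0.027  0.106]
scene rim1_top 0.89 [350. 241.] [0.498 0.095 0.106]
scene rim1_top 0.7 [314. 224.] [ 0.467 -0.008  0.106]
scene rim3_top 0.67 [289. 243.] [ 0.563 -0.034  0.106]
scene rim3_top 0.37 [351. 240.] [0.492 0.094 0.106]
scene plug_a 0.97 [264. 293.] [ 0.636 -0.065  0.   ]
scene plug_a 0.62 [386. 284.] [0.488 0.188 0.   ]
scene gun_a 0.73 [509. 330.] [0.535 0.492 0.   ]
scene gun_a 0.57 [330. 322.] [0.666 0.111 0.   ]
scene coupling 0.67 [513. 283.] [ 0.362  0.481 -0.   ]
scene coupling 0.49 [263. 296.] [ 0.646 -0.063  0.   ]
scene tape 0.92 [180. 196.] [ 0.344 -0.484  0.   ]
scene wrench 0.59 [144. 233.] [ 0.545 -0.471  0.   ]
```

```bash
python3 - <<'E'
from h import *
ims=[]
for n,(x0,y0,x1,y1) in (("top",(260,180,385,280)),("scene",(240,205,400,333))):
    c=dict(np.load(f"{n}0.npz"));im=c["pixels"][y0:y1,x0:x1,::-1];ims.append(cv2.resize(im,(400,320),interpolation=cv2.INTER_CUBIC))
    P=cloud(c)
    hsv=cv2.cvtColor(c["pixels"],cv2.COLOR_RGB2HSV)
    ye=(hsv[...,0]>18)&(hsv[...,0]<35)&(hsv[...,1]>120)&(hsv[...,2]>100)&(abs(P[...,2]-.105)<.012)
    Q=P[ye];Q=Q[np.hypot(Q[:,0]-.542,Q[:,1]-.036)<.11]
    (cx,cy),r=cv2.minEnclosingCircle(Q[:,:2].astype(np.float32)); print(n,len(Q),cx,cy,r)
    a=np.degrees(np.arctan2(Q[:,1]-cy,Q[:,0]-cx));rr=np.hypot(Q[:,0]-cx,Q[:,1]-cy)
    print("mid z",np.median(Q[rr<.05,2]).round(4))
    for k in range(-180,180,15):
        m=(a>=k)&(a<k+15)&(rr>.06)&(rr<.083)
        if m.any():print(k,m.sum(),np.median(Q[m,2]).round(4),end="; ")
    print()
cv2.imwrite("pics/crop0.png",np.hstack(ims))
E
```

```text
top 2161 0.5446350574493408 0.03499015048146248 0.08679704368114471
mid z 0.1011
-180 45 0.1094; -165 43 0.1115; -150 46 0.11; -135 43 0.1104; -120 42 0.1116; -105 43 0.1104; -90 45 0.1109; -75 42 0.1104; -60 45 0.1111; -45 39 0.1107; -30 43 0.1105; -15 42 0.1022; 0 48 0.1034; 15 44 0.1028; 30 45 0.1026; 45 47 0.1023; 60 45 0.103; 75 35 0.1101; 90 42 0.1111; 105 45 0.1104; 120 44 0.1105; 135 44 0.1113; 150 42 0.1123; 165 46 0.11; 
scene 2688 0.5440097451210022 0.036745838820934296 0.09062593430280685
mid z 0.1013
-180 46 0.1115; -165 49 0.1116; -150 46 0.1118; -135 50 0.1116; -120 50 0.1113; -105 41 0.112; -90 51 0.1116; -75 44 0.1119; -60 50 0.1123; -45 52 0.1119; -30 63 0.1114; -15 70 0.103; 0 57 0.1031; 15 53 0.1027; 30 56 0.1026; 45 57 0.1026; 60 51 0.1025; 75 77 0.1098; 90 54 0.1118; 105 47 0.1116; 120 49 0.1116; 135 43 0.1121; 150 45 0.1119; 165 38 0.1112;
```

View pics/crop0.png

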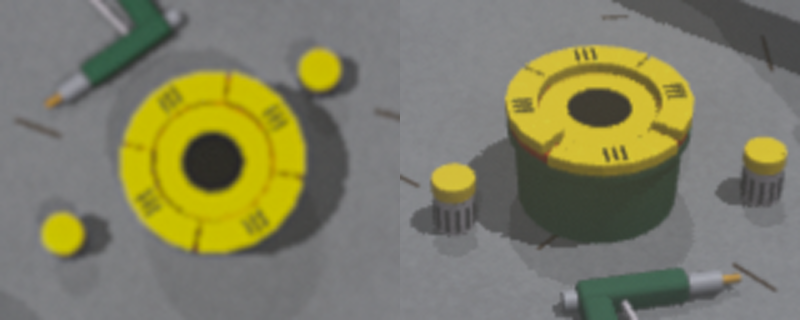

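View pics/top0.png

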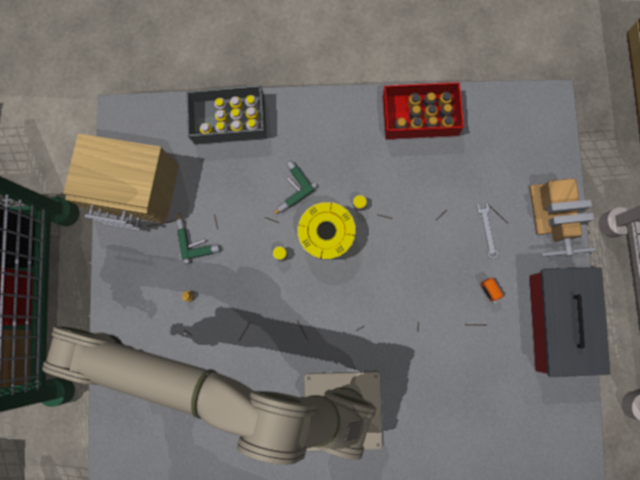

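```bash
cat > g.py <<'E'
import sys
from h import *
from scipy.spatial.transform import Rotation as Ro
o=manip.get_obs();R=Ro.from_quat(o["ee_rot"]).as_matrix()
if len(sys.argv)<2: print(R.round(3))
for k,a in (("rim1",121),("rim2",211),("rim3",301)):
    p=np.array([.544+.0715*np.cos(np.radians(a)),.036+.0715*np.sin(np.radians(a)),float(sys.argv[1]) if len(sys.argv)>1 else .17])
    print(k,p.round(4),"offset",(R.T@(p-o["position"])).round(4))
E
python3 g.py; python3 g.py .17
```

```text
[[ 0.94 -0.    0.34]
 [-0.34  0.    0.94]
 [-0.   -1.    0.  ]]
rim1 [0.5072 0.0973 0.17  ] offset [ 0.4439  0.0783 -0.3611]
rim2 [ 0.4827 -0.0008  0.17  ] offset [ 0.4543  0.0783 -0.4617]
rim3 [ 0.5808 -0.0253  0.17  ] offset [ 0.5549  0.0783 -0.4514]
rim1 [0.5072 0.0973 0.17  ] offset [ 0.4439  0.0783 -0.3611]
rim2 [ 0.4827 -0.0008  0.17  ] offset [ 0.4543  0.0783 -0.4617]
rim3 [ 0.5808 -0.0253  0.17  ] offset [ 0.5549  0.0783 -0.4514]
```

Request:
move_arm --increments '[{"offset":[0.444,0.05,-0.361],"yaw":0,"jaw":255},{"offset":[0.444,0.05,-0.361],"yaw":0,"jaw":255},{"offset":[0.444,0.05,-0.361],"yaw":0,"jaw":255},{"offset":[0.444,0.05,-0.361],"yaw":0,"jaw":255},{"offset":[0.444,0.05,-0.361],"yaw":0,"jaw":255},{"offset":[0.444,0.05,-0.361],"yaw":0,"jaw":255},{"offset":[0.444,0.05,-0.361],"yaw":0,"jaw":255},{"offset":[0.444,0.05,-0.361],"yaw":0,"jaw":255},{"offset":[0.444,0.05,-0.361],"yaw":0,"jaw":255},{"offset":[0.444,0.05,-0.361],"yaw":0,"jaw":255}]'

```text
clock: 1.93
position: [0.427, 0.2302, 0.2123]
ee_rot: [-0.696, 0.122, -0.122, 0.697]
ft_force: [1.5, 0.4, -0.3]
grip_width: -0.002
```

```bash
python3 g.py .165; python3 -c "
from workcell import manip;o=manip.get_obs();print(o['position'],o['grip_width'],o['ft_force'],o['clock'])"
```

```text
rim1 [0.5072 0.0973 0.165 ] offset [ 0.1206  0.0472 -0.0978]
rim2 [ 0.4827 -0.0008  0.165 ] offset [ 0.1309  0.0471 -0.1984]
rim3 [ 0.5808 -0.0253  0.165 ] offset [ 0.2315  0.0471 -0.1881]
[0.4270049  0.23021296 0.21225612] -0.0023405083381211134 [ 1.5275162   0.36583621 -0.27388903] 1.9333
```

Go above rim1 at TCP z ≈ 0.165, then check from close by.

Request:
move_arm --increments '[{"offset":[0.121,0.02,-0.098],"jaw":255,"yaw":0},{"offset":[0.121,0.02,-0.098],"jaw":255,"yaw":0},{"offset":[0.121,0.02,-0.098],"jaw":255,"yaw":0},{"offset":[0.121,0.02,-0.098],"jaw":255,"yaw":0},{"offset":[0.121,0.047,-0.098],"jaw":255,"yaw":0},{"offset":[0.121,0.047,-0.098],"jaw":255,"yaw":0},{"offset":[0.121,0.047,-0.098],"jaw":255,"yaw":0},{"offset":[0.121,0.047,-0.098],"jaw":255,"yaw":0}]'

```text
clock: 2.6
position: [0.5075, 0.098, 0.1661]
ee_rot: [-0.696, 0.121, -0.122, 0.697]
ft_force: [-1.0, -0.3, -0.4]
grip_width: -0.004
```

```bash
python3 - <<'E'
from h import *
from scipy.spatial.transform import Rotation as Ro
o=manip.get_obs();c=manip.camera("wrist");c["obs"]=o;save(c,"pics/w1.png");print(o["position"])
for q in ["pail","rim0_top","rim1_top","rim2_top","rim3_top"]:
    for r in manip.spot_point(c,q)[:2]:
        u,v=r["centre"];print(q,round(r["confidence"],2),np.round([u,v]),world(c,u,v,.108).round(3))
# project fingertip (TCP+17mm along y)
T=np.linalg.inv(np.array(c["mount"]));p=T[:3,:3]@[0,.017,0]+T[:3,3]
print("tip px",cv2.projectPoints(p[None],np.zeros(3),np.zeros(3),np.array(c["intrinsics"]),np.array(c["D"]))[0].ravel())
s=manip.camera("scene");cv2.imwrite("pics/both1.png",np.vstack([cv2.resize(c["pixels"],(400,300)),cv2.resize(s["pixels"][155:335,220:460],(400,300))])[:,:,::-1])
E
```

```text
[0.50751721 0.09800996 0.16609484]
pail 0.74 [264. 285.] [0.504 0.066 0.108]
rim0_top 0.48 [344. 427.] [0.599 0.075 0.108]
rim0_top 0.23 [264. 288.] [0.505 0.066 0.108]
rim1_top 0.67 [321. 273.] [0.507 0.095 0.108]
rim1_top 0.22 [423. 157.] [0.47  0.157 0.108]
rim2_top 0.73 [121. 295.] [ 0.484 -0.005  0.108]
rim3_top 0.39 [264. 289.] [0.506 0.065 0.108]
tip px [327.94655761 308.95158212]
```

View pics/both1.png

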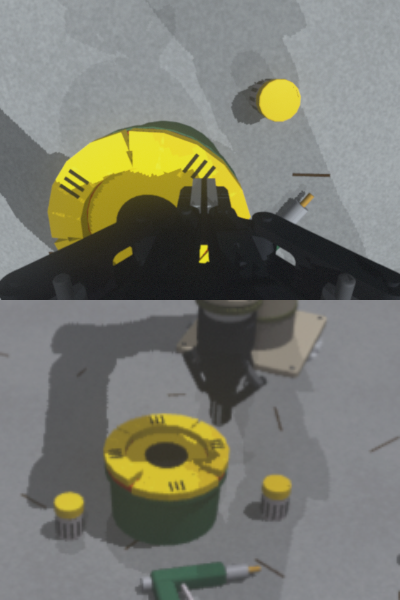

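Request:
move_arm --increments '[{"offset":[0,0.015,0],"jaw":255,"yaw":0},{"offset":[0,0.03,0],"jaw":255,"yaw":0},{"offset":[0,0.034,0],"jaw":255,"yaw":0},{"offset":[0,0.036,0],"jaw":255,"yaw":0},{"offset":[0,0.038,0],"jaw":255,"yaw":0},{"offset":[0,0.04,0],"jaw":255,"yaw":0},{"offset":[0,0.04,0],"jaw":255,"yaw":0}]'

```text
clock: 3.53
position: [0.5079, 0.0975, 0.1264]
ee_rot: [-0.696, 0.121, -0.122, 0.697]
ft_force: [-3.0, -1.2, 4.3]
grip_width: -0.001
```

Request:
move_arm --increments '[{"offset":[0,0.001,0],"jaw":255,"yaw":0},{"offset":[0,0.002,0],"jaw":255,"yaw":0},{"offset":[0,0.003,0],"jaw":255,"yaw":0},{"offset":[0,0.004,0],"jaw":255,"yaw":0},{"offset":[0,0.005,0],"jaw":255,"yaw":0},{"offset":[0,0.006,0],"jaw":255,"yaw":0},{"offset":[0,0.006,0],"jaw":255,"yaw":0}]'

```text
clock: 4.12
position: [0.5079, 0.0975, 0.1201]
ee_rot: [-0.696, 0.121, -0.122, 0.697]
ft_force: [-0.0, 0.0, -1.0]
grip_width: 0.001
```

Request:
move_arm --increments '[{"offset":[0,-0.02,0],"jaw":255,"yaw":0},{"offset":[0,-0.035,0],"jaw":255,"yaw":0},{"offset":[0,-0.035,0],"jaw":255,"yaw":0},{"offset":[0.01,-0.035,-0.101],"jaw":255,"yaw":0},{"offset":[0.01,-0.035,-0.101],"jaw":255,"yaw":0},{"offset":[0.01,-0.035,-0.101],"jaw":255,"yaw":0},{"offset":[0.01,-0.03,-0.101],"jaw":255,"yaw":0},{"offset":[0.01,-0.02,-0.101],"jaw":255,"yaw":0},{"offset":[0.01,-0.02,-0.101],"jaw":255,"yaw":0}]'

```text
clock: 4.87
position: [0.4822, -0.0002, 0.1379]
ee_rot: [-0.696, 0.122, -0.121, 0.697]
ft_force: [-0.7, -0.5, -0.1]
grip_width: 0.002
```

```bash
cat > z.py <<'E'
from h import *
for n in("top","scene"):
    c=manip.camera(n);P=cloud(c);hsv=cv2.cvtColor(c["pixels"],cv2.COLOR_RGB2HSV)
    ye=(hsv[...,0]>18)&(hsv[...,0]<35)&(hsv[...,1]>120)&(hsv[...,2]>100)&(abs(P[...,2]-.105)<.012)
    Q=P[ye];a=np.degrees(np.arctan2(Q[:,1]-.036,Q[:,0]-.544))-31;rr=np.hypot(Q[:,0]-.544,Q[:,1]-.036);a=(a+45)%360-45
    (cx,cy),r=cv2.minEnclosingCircle(Q[rr<.11][:,:2].astype(np.float32));print(n,cx,cy,r)
    for k in range(4):
        m=(abs(a-90*k)<35)&(rr>.06)&(rr<.083);print("rim",k,m.sum(),np.percentile(Q[m,2],[10,50,90]).round(4) if m.any() else "")
    save(c,f"pics/{n}_{c['shot']}.png");print(c["shot"])
E
python3 z.py; python3 g.py .14
```

```text
top 0.5453667640686035 0.03583081439137459 0.08714726567268372
rim 0 198 [0.0978 0.1029 0.1078]
rim 1 214 [0.0971 0.1026 0.108 ]
rim 2 0 
rim 3 34 [0.1071 0.1119 0.1152]
5
scene 0.5445452332496643 0.03523356467485428 0.08984629064798355
rim 0 253 [0.1004 0.1028 0.1049]
rim 1 217 [0.1007 0.1025 0.1047]
rim 2 189 [0.1066 0.1116 0.1136]
rim 3 228 [0.1095 0.1115 0.1139]
6
rim1 [0.5072 0.0973 0.14  ] offset [-0.0098 -0.0007  0.0996]
rim2 [ 0.4827 -0.0008  0.14  ] offset [ 0.0003 -0.0008 -0.001 ]
rim3 [ 0.5808 -0.0253  0.14  ] offset [ 0.1009 -0.0008  0.0091]
```

Rim1 is shut. Press rim2 (target TCP z 0.120).

Request:
move_arm --increments '[{"offset":[0,0.006,0],"jaw":255,"yaw":0},{"offset":[0,0.009,0],"jaw":255,"yaw":0},{"offset":[0,0.011,0],"jaw":255,"yaw":0},{"offset":[0,0.013,0],"jaw":255,"yaw":0},{"offset":[0,0.014,0],"jaw":255,"yaw":0},{"offset":[0,0.015,0],"jaw":255,"yaw":0},{"offset":[0,0.016,0],"jaw":255,"yaw":0},{"offset":[0,0.017,0],"jaw":255,"yaw":0},{"offset":[0,0.018,0],"jaw":255,"yaw":0},{"offset":[0,0.018,0],"jaw":255,"yaw":0}]'

```text
clock: 5.8
position: [0.4827, -0.0, 0.1208]
ee_rot: [-0.696, 0.121, -0.121, 0.697]
ft_force: [0.7, 0.4, -0.0]
grip_width: 0.003
```

Request:
move_arm --increments '[{"offset":[0,-0.02,0],"jaw":255,"yaw":0},{"offset":[0,-0.035,0],"jaw":255,"yaw":0},{"offset":[0,-0.035,0],"jaw":255,"yaw":0},{"offset":[0.101,-0.035,0.01],"jaw":255,"yaw":0},{"offset":[0.101,-0.035,0.01],"jaw":255,"yaw":0},{"offset":[0.101,-0.035,0.01],"jaw":255,"yaw":0},{"offset":[0.101,-0.03,0.01],"jaw":255,"yaw":0},{"offset":[0.101,-0.02,0.01],"jaw":255,"yaw":0},{"offset":[0.101,-0.02,0.01],"jaw":255,"yaw":0}]'

```text
clock: 6.55
position: [0.5793, -0.0246, 0.138]
ee_rot: [0.697, -0.123, 0.12, -0.697]
ft_force: [-1.4, 0.2, -1.3]
grip_width: -0.001
```

```bash
python3 z.py; python3 g.py .12
```

```text
top 0.5463109612464905 0.05840033292770386 0.08304145932197571
rim 0 193 [0.0981 0.1028 0.1091]
rim 1 219 [0.098  0.1034 0.1097]
rim 2 0 
rim 3 0 
7
scene 0.5444837212562561 0.03575526922941208 0.0907692015171051
rim 0 259 [0.1002 0.1027 0.1043]
rim 1 227 [0.1007 0.1027 0.1045]
rim 2 191 [0.1009 0.1028 0.1049]
rim 3 112 [0.1101 0.1117 0.1135]
8
rim1 [0.5072 0.0973 0.12  ] offset [-0.1094  0.0202  0.0901]
rim2 [ 0.4827 -0.0008  0.12  ] offset [-0.0993  0.0201 -0.0106]
rim3 [ 0.5808 -0.0253  0.12  ] offset [ 0.0013  0.0199 -0.0005]
```

Request:
move_arm --increments '[{"offset":[0.001,0.006,0],"jaw":255,"yaw":0},{"offset":[0.001,0.009,0],"jaw":255,"yaw":0},{"offset":[0.001,0.011,0],"jaw":255,"yaw":0},{"offset":[0.001,0.013,0],"jaw":255,"yaw":0},{"offset":[0.001,0.014,0],"jaw":255,"yaw":0},{"offset":[0.001,0.015,0],"jaw":255,"yaw":0},{"offset":[0.001,0.016,0],"jaw":255,"yaw":0},{"offset":[0.001,0.017,0],"jaw":255,"yaw":0},{"offset":[0.001,0.018,0],"jaw":255,"yaw":0},{"offset":[0.001,0.018,0],"jaw":255,"yaw":0}]'

```text
clock: 7.48
position: [0.5808, -0.0248, 0.1217]
ee_rot: [-0.696, 0.122, -0.12, 0.697]
ft_force: [-0.5, 0.3, -0.1]
grip_width: 0.001
```

Request:
move_arm --increments '[{"offset":[0,-0.03,0],"jaw":255,"yaw":0},{"offset":[0,-0.07,0],"jaw":255,"yaw":0},{"offset":[0,-0.1,0],"jaw":255,"yaw":0},{"offset":[-0.06,-0.1,-0.15],"jaw":255,"yaw":0},{"offset":[-0.06,-0.1,-0.15],"jaw":255,"yaw":0},{"offset":[-0.06,-0.1,-0.15],"jaw":255,"yaw":0},{"offset":[-0.06,-0.1,-0.15],"jaw":255,"yaw":0},{"offset":[-0.06,-0.1,-0.15],"jaw":255,"yaw":0},{"offset":[-0.06,-0.1,-0.15],"jaw":255,"yaw":0},{"offset":[-0.06,-0.1,-0.15],"jaw":255,"yaw":0}]'

```text
clock: 8.32
position: [0.4742, -0.1455, 0.2219]
ee_rot: [-0.696, 0.121, -0.121, 0.697]
ft_force: [-0.1, 0.9, 1.2]
grip_width: 0.001
```

```bash
python3 z.py; python3 - <<'E'
import cv2,numpy as np
a=cv2.imread("pics/top_9.png");b=cv2.imread("pics/scene_10.png");cv2.imwrite("pics/end.png",np.hstack([cv2.resize(a,(400,300)),cv2.resize(b[155:335,220:460],(400,300))]))
E
```

```text
top 0.544367253780365 0.034399718046188354 0.08733256906270981
rim 0 214 [0.0977 0.1024 0.1078]
rim 1 214 [0.097  0.102  0.1084]
rim 2 218 [0.0967 0.1031 0.1087]
rim 3 213 [0.0983 0.1019 0.1086]
9
scene 0.5458570122718811 0.03485092520713806 0.08963767439126968
rim 0 259 [0.1007 0.1026 0.1046]
rim 1 220 [0.1009 0.1027 0.1049]
rim 2 200 [0.1001 0.1024 0.1046]
rim 3 229 [0.1006 0.1027 0.1047]
10
```

View pics/end.png

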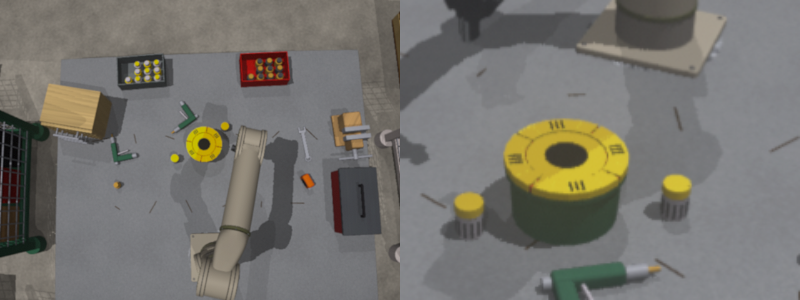

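All four quarters lie flat, no red band is showing, and the bystanders are where they were. The hand is clear of the pail.

```bash
python3 -c "
from workcell import manip;print(manip.hand_in())"
```

```text
the job is handed in; nothing more can be done
None
```

All four quarters of the lid are shut. rim0 was already shut at the start. I pressed rim1, rim2 and rim3 down one at a time with the closed fingertips, then moved the hand clear and handed the job in at about 8.5 s.

- **Rim height:** both cameras put all four quarters at about 102–103 mm, and no red band shows. The three I pressed had read about 111 mm when up.
- **Pail:** its position is unchanged to within about 2 mm, the accuracy of the cameras, and it stands upright in the last picture.
- **Bystanders:** they look unmoved in the last picture; I did not measure their positions again.
- **Forces:** at the stops between moves the wrist force stayed under about 6 N.

No check failed. In the last two mid-job top views the arm hid rim2 and part or all of rim3. I relied on the scene camera there, and the final top view, with the arm clear, agreed with it.

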